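# Probe the junction box and offer up its cover

## Task

Take the pen tester from its stand and press its tip onto the red test point in the junction box and then the blue one, so that each sprung pad gives visibly, then put the tester back in its stand. Then pick up the blue cover plate by its rib and finish while holding it still and level about two centimetres above the box, clear of everything, its four holes right over the box's four threaded holes (either way round). Do not shift the other things on the bench.

Things in the scene. Friction and masses are not known exactly. Their poses are not given: they have to be found in the camera images.
- tester: Pen-shaped cordless contact tester, 141 mm long, 60 to 105 g, standing upright, tip down, in its stand at the start. Origin at the lower end of its metal tip, z up along its length. From the tip: steel tip 5 mm in diameter to 20 mm, a cone to 30 mm, red barrel 15 mm in diameter to 65 mm, black round finger guard 30 mm in diameter from 65 to 71 mm, then a square yellow grip 20 x 20 mm (sides along its x and y) from 71 to 141 mm
- tester_guard (a point): Centre of the underside of the tester's finger guard, 65 mm above the tip; in the stand it rests on the stand's top face
- stand: Black square tester stand, 64 x 64 x 75 mm tall, fixed to the bench. Origin at the centre of its underside. A vertical round hole 21 mm in diameter with a 3 mm chamfer runs down its centre; the tester's barrel hangs in it
- stand_top (a point): Mouth of the stand's hole, centre of its top face, 75 mm above the bench
- jbox: Open grey junction box fixed to the bench, 150 (x) x 110 (y) x 50 mm, walls 4 mm. Origin at the centre of its underside, z up. Brass bosses with threaded holes stand in its corners, their tops 51 mm above the bench; two cable glands stick out 20 mm from its +x end
- boss0 (a point): Threaded hole (7 mm, dark) at the top of the brass boss in the box's corner at x 63, y 43 mm, 51 mm above the box's underside; axes as the box
- boss1 (a point): Threaded hole (7 mm, dark) at the top of the brass boss in the box's corner at x -63, y 43 mm, 51 mm above the box's underside; axes as the box
- boss2 (a point): Threaded hole (7 mm, dark) at the top of the brass boss in the box's corner at x -63, y -43 mm, 51 mm above the box's underside; axes as the box
- boss3 (a point): Threaded hole (7 mm, dark) at the top of the brass boss in the box's corner at x 63, y -43 mm, 51 mm above the box's underside; axes as the box
- red_pad (a point): Centre of the top of the red test point inside the box: a sprung flat brass pad 16 mm in diameter on a red plastic post 26 mm in diameter; the pad's top is 40 mm above the bench when up, 11 mm below the boss tops. The two points stand 48 to 75 mm apart along the box's length, either colour at either end
- red_pin (a joint): How far the red pad is pushed down, in m: 0 up, 0.005 fully down. It starts to move at about 1.5 N, is 1 mm down at about 2 N and fully down at about 4 N, and springs back; 1 mm or more with the tip on it counts as a touch
- blue_pad (a point): Centre of the top of the blue test point inside the box: a sprung flat brass pad 16 mm in diameter on a blue plastic post 26 mm in diameter; the pad's top is 40 mm above the bench when up, 11 mm below the boss tops. The two points stand 48 to 75 mm apart along the box's length, either colour at either end
- blue_pin (a joint): How far the blue pad is pushed down, in m: 0 up, 0.005 fully down. It starts to move at about 1.5 N, is 1 mm down at about 2 N and fully down at about 4 N, and springs back; 1 mm or more with the tip on it counts as a touch
- cover: Blue-painted metal cover plate of the box, 150 (x) x 110 (y) x 4 mm, 165 to 310 g, lying flat on the bench at the start. Origin at the centre of its underside, z up. Along the middle of its top runs an upright black grip rib, 70 mm long (x), 16 mm thick (y), its top 36 mm above the plate's underside. Four through holes 10 mm in diameter near the corners, in the same pattern as the box's bosses; it fits either way round (turned by half a turn)
- hole0 (a point): Centre of the cover's hole at x 63, y 43 mm, on its underside
- hole1 (a point): Centre of the cover's hole at x -63, y 43 mm, on its underside
- hole2 (a point): Centre of the cover's hole at x -63, y -43 mm, on its underside
- hole3 (a point): Centre of the cover's hole at x 63, y -43 mm, on its underside
- multimeter: Bystander: green hand multimeter lying flat, 150 x 78 x 40 mm, origin at the centre of its underside
- screwdriver: Bystander: screwdriver lying on the bench
- screw_tray: Bystander: shallow blue tray of screws, 80 x 100 x 25 mm, origin at the centre of its underside
- tape_roll: Bystander: red roll of insulating tape lying flat, 70 mm in diameter, 19 mm high, origin at the centre of its underside
- psu_module: Bystander: grey power supply module, 100 x 40 x 91 mm, origin at the centre of its underside
- relay: Bystander: black relay unit, 110 x 32 x 31 mm, origin at the centre of its underside
There are look-alikes about, which are no part of the job. What is shaped like the stand but yellow is not meant.

How it is judged:
By the outcome, as a careful person would: the job done as asked, in the order asked, and still so for the second after the job is handed in, while the arm keeps its last pose, push and grip.
It also fails if it takes over 67 s, if anything falls off the work surface, if the arm or the gripper's body presses on something with over 40 N, if the wrist force passes 120 N, or if a joint passes its speed limit or range.

## Robot

A 7-joint arm with a two-finger parallel gripper is mounted at the origin on the work surface. World frame = base frame: x ahead of the robot, y to its left, z up, the work surface at z = 0. Lengths are in m, angles in rad, forces in N, time in s.
With the tool pointing down it reaches from about 0.425 to 0.875 m from the base axis. Payload 9.9 kg.
Tool frame: the origin (TCP) lies midway between the tips of the shut fingers; the grasp point (between the pads) lies 19 mm behind it; z points along the fingers, y is the line along which they close (so a half turn about z gives the same grasp; the last joint's range is limited). The gripper opens to 85 mm and grips with 20 to 120 N. Pads are 22 mm wide; open, the fingers measure 114 mm over their backs; the gripper's body (76 mm by 85 mm) begins 54 mm behind the grasp point. The pads swing forward as they close: fully open they stand 13 mm farther back than shut.
Start: joints at [-1.315, 0.576, 0.025, 1.437, -0.015, 1.129, -0.057], TCP at [0.225, 0.636, 0.231] pointing down, gripper open.
Joint ranges: [-2.76, 2.76], [-0.34, 2.15], [-1.52, 1.57], [0.19, 2.46], [-1.09, 4.23], [0.17, 1.99], [-2.82, 2.82]. Speed limits (rad/s): [2.22, 2.22, 3.01, 3.01, 3.14, 3.14, 3.14].

## Interface

Orientations are given as a unit quaternion [w, x, y, z].
In Python, from workcell import arm gives the robot as it stands. The module is installed in compiled form; this text tells all that it offers.
- The arm moves only by the tool drive_tool, never from a script. Its arguments are lists of equal length, an entry for each row: "translation": the shift along the tool's x, y, z normalised to -1 to 1, where 1 is 0.3 m, a list of three; "rotation": the turn, a rotation vector about the tool's x, y, z normalised to -1 to 1, where 1 is 60 degrees, a list of three. In form: {"translation": [[x, y, z], ...], "rotation": [[wx, wy, wz], ...]}. A call has exactly 8 rows; each row shifts and turns the commanded pose from where the row before left it, along the tool's axes as they then stand; what a row does not reach is not made up. A row lasts 1/8 s, in which the tool goes at most 62.5 mm and 10.7 degrees, less where a joint would pass 70% of its speed; a pose out of reach is approached as far as the arm can. A call with a number of a shift or a turn outside -1 to 1 is refused whole. A call with a gripper value outside its range is refused whole. "claw" is the gripper's target within -1 to 1 (fully open at 1, half-way at 0, shut at -1), set as the call begins (left out, the last holds). The fingers move at their own pace and stop on an object; "squeeze" is the grip in N (left out, the last holds). Time passes only in rows, so rows that do not move let the fingers close, or fill a call up. It gives the time, the measured TCP pose, the force, the opening and the grip force at its end, in the units of the state.
- arm.sense(): the state, without advancing time (a new reading comes with each control period).
- arm.grab_frame(name): name is "scene" or "top" or "wrist"; returns a dict with "img" (400x640x3 uint8, red, green, blue), "depth" (400x640 float32, m along the optical axis (not along the pixel's ray), 0 where there is no reading), "fovy" (degrees; the focal length in pixels is half the picture's height over the tangent of half this angle, whatever the lens; pixels are square), "cx", "cy" (the principal point, pixels), "rvec" (rotation vector, rad) and "tvec" (3), from world to camera coordinates, as OpenCV has them; the wrist camera has in their place "tool_from_camera" (4x4, takes a point from camera to tool coordinates, whose origin is the TCP and whose axes are the flange's). Camera axes: x right, y down, z forward; pixel columns grow to the right and rows downward; lengths in m; the calibration is good to about 2 mm. A picture is of the moment at which its call begins: read the wrist's pose just before it.
- arm.finish_job(): hands the job in; it is judged then, once.
The state is a dict: "time_s": time; "joint_pos": joint angles; "joint_vel": joint speeds; "effort": joint torques, N m; "tcp_pos": TCP position; "tcp_rot": TCP orientation; "contact_force": force on the tool from outside, world axes, zero at the start; "torque": the same for the moment, N m; "width": finger opening in m; "grasp_force": force on a finger pad.
Only numpy, scipy, OpenCV 4.12 (cv2) and the standard library are available. Lean on these libraries where they do the work, as an engineer would, in place of code of your own. Each camera call takes 0.05 s, during which the arm holds its last target. There are 200 camera calls.

## Working session

There is one attempt and no reset: what is moved stays moved. The work goes in short steps, Python scripts to look and compute and a tool call to move; the robot and the scene stay as the last step left them, time stands still between calls to the robot, and variables do not carry over. Pictures are saved under pics/ and viewed, at most 11 in all, crops included, and the job is handed in when it is done.

Besides the shell and the picture viewer there is one more tool, called as a command line: name --argument value ..., lists and objects as JSON in quotes. drive_tool: Moves the arm, as the interface text tells. Its arguments: {"type":"object","properties":{"translation":{"type":"array","items":{"type":"array","items":{"type":"number","minimum":-1,"maximum":1}}},"rotation":{"type":"array","items":{"type":"array","items":{"type":"number","minimum":-1,"maximum":1}}},"claw":{"type":"number"},"squeeze":{"type":"number"}},"required":["translation","rotation"]}

```bash
mkdir -p pics; cat > h.py <<'E'
import numpy as np, cv2
from workcell import arm
from scipy.spatial.transform import Rotation as R
def grab(n,save=None):
    s=arm.sense(); f=arm.grab_frame(n); h,w=f["img"].shape[:2]
    fl=h/2/np.tan(np.radians(f["fovy"])/2)
    K=np.array([[fl,0,f["cx"]],[0,fl,f["cy"]],[0,0,1]])
    if n=="wrist":
        q=s["tcp_rot"]; T=np.eye(4); T[:3,:3]=R.from_quat([q[1],q[2],q[3],q[0]]).as_matrix(); T[:3,3]=s["tcp_pos"]
        M=T@np.array(f["tool_from_camera"])
    else:
        M=np.eye(4); Rm=cv2.Rodrigues(np.array(f["rvec"],float))[0]; M[:3,:3]=Rm.T; M[:3,3]=-Rm.T@np.array(f["tvec"]).ravel()
    if save: cv2.imwrite(f"pics/{save}.png",cv2.cvtColor(f["img"],cv2.COLOR_RGB2BGR))
    return f,K,M
def ray(K,M,u,v,z):
    d=M[:3,:3]@np.linalg.inv(K)@np.array([u,v,1.]); return M[:3,3]+d*(z-M[2,3])/d[2]
def cloud(f,K,M):
    v,u=np.mgrid[:f["img"].shape[0],:f["img"].shape[1]]; d=f["depth"]
    p=np.stack([(u-K[0,2])/K[0,0]*d,(v-K[1,2])/K[1,1]*d,d],-1)
    return p@M[:3,:3].T+M[:3,3]
E
python3 - <<'E'
from h import *
s=arm.sense(); print({k:np.round(v,3) for k,v in s.items()})
for n in("top","scene"):
    f,K,M=grab(n,n); print(n,K[0,0],np.round(M,3).tolist())
E
```

```text
{'time_s': np.float64(0.0), 'joint_pos': array([-1.315,  0.577,  0.025,  1.438, -0.015,  1.129, -0.057]), 'joint_vel': array([-0.   ,  0.001, -0.   , -0.   ,  0.   , -0.002,  0.001]), 'effort': array([ 2.0000e-03, -7.6577e+01,  2.2510e+00, -2.8595e+01,  1.5000e-02,
        1.3000e-02, -0.0000e+00]), 'tcp_pos': array([0.225, 0.636, 0.23 ]), 'tcp_rot': array([-0.   ,  0.169,  0.986, -0.001]), 'contact_force': array([-0.593,  0.466,  0.144]), 'torque': array([-0.022,  0.031, -0.   ]), 'grasp_force': np.float64(0.0), 'width': np.float64(0.086)}
top 513.8449656558647 [[-0.007, -0.998, 0.058, 0.507], [-1.0, 0.007, 0.0, -0.018], [-0.001, -0.058, -0.998, 1.347], [0.0, 0.0, 0.0, 1.0]]
scene 464.1495823700778 [[0.757, 0.524, -0.391, 1.014], [0.653, -0.607, 0.453, -0.514], [0.0, -0.598, -0.801, 1.014], [0.0, 0.0, 0.0, 1.0]]
```

View pics/top.png

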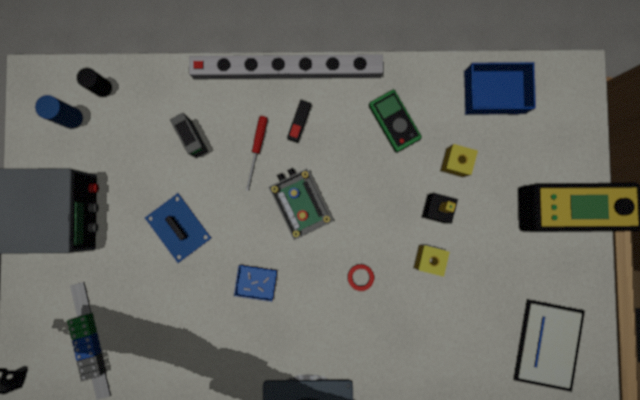

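View pics/scene.png

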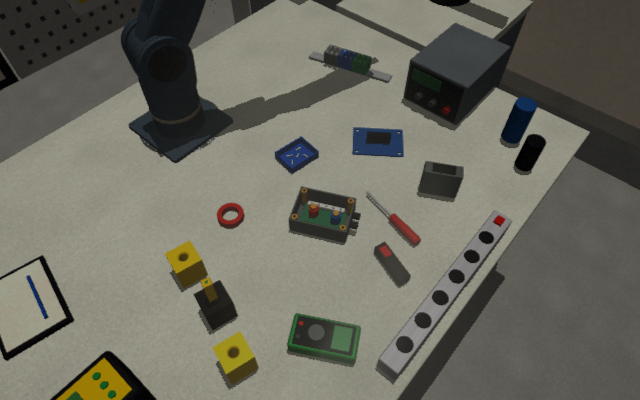

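Candidates for the stand: in top, black at (440,207) with the tester in it, and yellow ones at (461,159) and (432,260). The black one fits ("black square stand", tester's yellow grip in it). The cover is the blue plate with a rib at top (178,227), since the blue tray at (256,282) holds screws. The box is at (301,203).

```bash
python3 - <<'E'
from h import *
f,K,M=grab("top"); P=cloud(f,K,M); im=f["img"]; hsv=cv2.cvtColor(im,cv2.COLOR_RGB2HSV)
c=lambda y0,y1,x0,x1:cv2.resize(cv2.cvtColor(im[y0:y1,x0:x1],cv2.COLOR_RGB2BGR),(400,400),interpolation=cv2.INTER_CUBIC)
a=c(157,257,390,490);b=c(153,253,251,351)
cv2.imwrite("pics/c1.png",np.hstack([a,b]))
def comp(m,seed,n):
    k,l,st,ce=cv2.connectedComponentsWithStats(m.astype(np.uint8)); 
    i=min(range(1,k),key=lambda i:np.hypot(*(ce[i]-seed))if st[i,4]>8 else 1e9)
    pts=np.argwhere(l==i)[:,::-1]; r=cv2.minAreaRect(pts.astype(np.float32)); z=np.median(P[...,2][l==i]); print(n,st[i],ce[i].round(1),r,"z",z.round(3)); return ce[i],r,l==i
H,S,V=hsv[...,0],hsv[...,1],hsv[...,2]
t,_,m=comp((H>18)&(H<35)&(S>120)&(V>60)&(P[...,2]>.13),(450,206),"tester"); print(ray(K,M,*t,.151))
_,_,_=comp((P[...,2]>.055)&(P[...,2]<.09),(436,207),"stand")
cv,r,m=comp((H>100)&(H<125)&(S>100)&(P[...,2]<.03),(178,227),"cover"); 
r=cv2.minAreaRect(np.argwhere(m)[:,::-1].astype(np.float32))
B=cv2.boxPoints(r); print("cover corners",[ray(K,M,*q,.004).round(3).tolist() for q in B], ray(K,M,*r[0],.004).round(4))
x,y,z=P[...,0],P[...,1],P[...,2]
g=(z>.035)&(z<.06); u=np.zeros_like(g);u[160:245,260:345]=1; g&=u>0
q=np.argwhere(g)[:,::-1]; r=cv2.minAreaRect(q.astype(np.float32)); print("box",r,ray(K,M,*r[0],.05).round(4),[ray(K,M,*q,.05).round(3).tolist() for q in cv2.boxPoints(r)])
E
```

```text
tester [445 202  11  10  84] [449.5 206.7] ((449.4000244140625, 206.80001831054688), (9.486831665039062, 9.486830711364746), 18.434947967529297) z 0.151
[ 0.55166342 -0.33614403  0.151     ]
stand [425 193  33  31 584] [440.  208.2] ((441.1470642089844, 207.91177368164062), (27.8915958404541, 26.436382293701172), 14.03624439239502) z 0.075
cover [ 146  194   65   68 1973] [177.9 227.6] ((177.6184844970703, 227.5179443359375), (55.37936019897461, 40.88835906982422), 53.61565017700195) z 0.004
cover corners [[0.535, 0.422, 0.004], [0.598, 0.336, 0.004], [0.481, 0.249, 0.004], [0.419, 0.335, 0.004]] [0.5081 0.3354 0.004 ]
box ((298.4330749511719, 200.81460571289062), (66.48336791992188, 43.61622619628906), 64.44003295898438) [0.5732 0.0184 0.05  ] [[0.626, 0.104, 0.05], [0.673, 0.004, 0.05], [0.521, -0.067, 0.05], [0.474, 0.032, 0.05]]
```

View pics/c1.png

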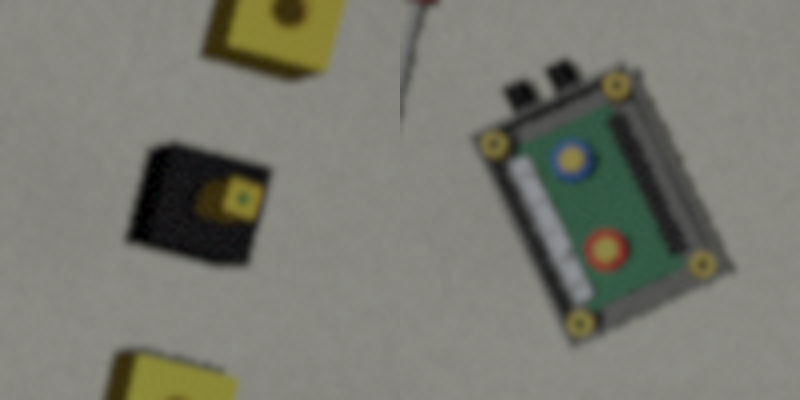

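Crop, left half: the black stand with its yellow-gripped tester (crop 243,198), with the yellow look-alikes above and below. Right half: box with glands at the upper end, bosses at crop (617,84), (494,144), (580,324), (703,265), blue pad (571,160), red pad (606,249).

```bash
cat >> h.py <<'E'
def plan(target,ydeg=None):
    """shift in tool axes (m) from now; yaw of tool y axis now; turn (deg about tool z) to bring y to ydeg"""
    s=arm.sense(); q=s["tcp_rot"]; Rm=R.from_quat([q[1],q[2],q[3],q[0]]).as_matrix()
    a=np.degrees(np.arctan2(Rm[1,1],Rm[0,1]))
    o={"t":round(float(s["time_s"]),2),"pos":np.round(s["tcp_pos"],4),"yaw":round(a,2),"j":np.round(s["joint_pos"],2),"tilt":np.round(Rm[:2,2],4)}
    if ydeg is not None:
        d=-(ydeg-a); d=(d+90)%180-90; o["turn_units"]=round(d/60,4); a2=np.radians(a-d)
    else: a2=np.radians(a)
    Y=np.array([np.cos(a2),np.sin(a2),0]); Z=np.array([0,0,-1.]); X=np.cross(Y,Z); D=np.array(target)-s["tcp_pos"]
    o["units"]=np.round([D@X/.3,D@Y/.3,D@Z/.3],4)
    print(o)
E
python3 - <<'E'
from h import *
f,K,M=grab("top")
c=lambda u,v:(251+(u-400+.5)/4-.5,153+(v+.5)/4-.5)
b=[ray(K,M,*c(*p),.051) for p in [(617,84),(494,144),(580,324),(703,265)]]
print(np.round(b,4),np.mean(b,0)); d=(b[0]+b[1]-b[2]-b[3]); print("long deg",np.degrees(np.arctan2(d[1],d[0])),[np.linalg.norm(b[i]-b[(i+1)%4]).round(4) for i in range(4)])
for n,p in(("blue",(571,160)),("red",(606,249))):print(n,ray(K,M,*c(*p),.04))
print(ray(K,M,441.1,207.9,.075))
plan([.5,.3,.32]); plan([.52,-.30,.35])
s=arm.sense(); print(np.round(grab("wrist")[0]["tool_from_camera"],3))
E
```

```text
[[ 0.642   0.0016  0.051 ]
 [ 0.6045  0.0797  0.051 ]
 [ 0.4905  0.0259  0.051 ]
 [ 0.527  -0.0518  0.051 ]] [0.56601507 0.01383968 0.051     ]
long deg 25.094805848763972 [np.float64(0.0866), np.float64(0.126), np.float64(0.0859), np.float64(0.1268)]
blue [0.59471633 0.03143139 0.04      ]
red [0.53784294 0.00947629 0.04      ]
[ 0.55171488 -0.33551694  0.075     ]
{'t': 0.2, 'pos': array([0.2249, 0.6362, 0.2308]), 'yaw': np.float64(70.53), 'j': array([-1.31,  0.58,  0.02,  1.44, -0.01,  1.13, -0.06]), 'tilt': array([-0.0003, -0.001 ]), 'units': array([-1.2381, -0.7508, -0.2975])}
{'t': 0.2, 'pos': array([0.2249, 0.6362, 0.2308]), 'yaw': np.float64(70.53), 'j': array([-1.31,  0.58,  0.02,  1.44, -0.01,  1.13, -0.06]), 'tilt': array([-0.0003, -0.001 ]), 'units': array([-1.9676, -2.6142, -0.3975])}
[[-0.001 -0.956 -0.292  0.075]
 [ 1.    -0.001  0.     0.   ]
 [-0.    -0.292  0.956 -0.143]
 [ 0.     0.     0.     1.   ]]
```

drive_tool --translation '[[-0.155,-0.094,-0.037],[-0.155,-0.094,-0.037],[-0.155,-0.094,-0.037],[-0.155,-0.094,-0.037],[-0.155,-0.094,-0.037],[-0.155,-0.094,-0.037],[-0.155,-0.094,-0.037],[-0.155,-0.094,-0.037]]' --rotation '[[0,0,0],[0,0,0],[0,0,0],[0,0,0],[0,0,0],[0,0,0],[0,0,0],[0,0,0]]' --claw 1 --squeeze 60

```text
time_s: 1.25
tcp_pos: [0.5014, 0.2982, 0.3206]
tcp_rot: [0.0, 0.169, 0.986, 0.0]
contact_force: [0.5, 0.8, -0.0]
width: 0.0854
grasp_force: 0.0
```

```bash
python3 - <<'E'
from h import *
plan([.55,-.30,.33]); plan([.55,-.30,.33],70)
E
```

```text
{'t': 1.25, 'pos': array([0.5014, 0.2982, 0.3206]), 'yaw': np.float64(70.54), 'j': array([-0.69,  0.37,  0.1 ,  1.55, -0.04,  1.22,  0.65]), 'tilt': array([0.0002, 0.0002]), 'units': array([-0.8172, -1.8262, -0.0314])}
{'t': 1.25, 'pos': array([0.5014, 0.2982, 0.3206]), 'yaw': np.float64(70.54), 'j': array([-0.69,  0.37,  0.1 ,  1.55, -0.04,  1.22,  0.65]), 'tilt': array([0.0002, 0.0002]), 'turn_units': np.float64(0.009), 'units': array([-0.8343, -1.8184, -0.0314])}
```

drive_tool --translation '[[-0.051,-0.114,0],[-0.051,-0.114,0],[-0.051,-0.114,0],[-0.051,-0.114,0],[-0.051,-0.114,0],[-0.051,-0.114,0],[-0.051,-0.114,0],[-0.051,-0.114,0]]' --rotation '[[0,0,0],[0,0,0],[0,0,0],[0,0,0],[0,0,0],[0,0,0],[0,0,0],[0,0,0]]'

```text
time_s: 2.25
tcp_pos: [0.5246, -0.0002, 0.3202]
tcp_rot: [0.0, 0.169, 0.986, 0.0]
contact_force: [-0.1, 0.4, 0.2]
width: 0.0854
grasp_force: 0.0
```

drive_tool --translation '[[-0.051,-0.114,0],[-0.051,-0.114,0],[-0.051,-0.114,0],[-0.051,-0.114,0],[-0.051,-0.114,0],[-0.051,-0.114,0],[-0.051,-0.114,0],[0,0,0]]' --rotation '[[0,0,0],[0,0,0],[0,0,0],[0,0,0],[0,0,0],[0,0,0],[0,0,0],[0,0,0]]'

```text
time_s: 3.25
tcp_pos: [0.545, -0.2639, 0.3198]
tcp_rot: [-0.0, 0.171, 0.985, -0.001]
contact_force: [-0.4, 0.3, 0.2]
width: 0.0854
grasp_force: 0.0
```

```bash
python3 - <<'E'
from h import *
f,K,M=grab("wrist","w1"); P=cloud(f,K,M); z=P[...,2]; hsv=cv2.cvtColor(f["img"],cv2.COLOR_RGB2HSV)
H,S,V=[hsv[...,i] for i in range(3)]
m=((H>16)&(H<36)&(S>110)&(V>60)&(z>.14)&(z<.165)).astype(np.uint8)
k,l,st,ce=cv2.connectedComponentsWithStats(m); i=1+np.argmax(st[1:,4]); print(st[i],ce[i],np.median(z[l==i]))
q=np.argwhere(l==i)[:,::-1].astype(np.float32); pr=np.array([ray(K,M,*p,.151)[:2] for p in q],np.float32)*1000
print("tester rect mm",cv2.minAreaRect(pr),np.median(P[l==i],0))
m=((z>.070)&(z<.08)).astype(np.uint8); k,l,st,ce=cv2.connectedComponentsWithStats(m)
for i in range(1,k):
    if st[i,4]>800:
        pr=np.array([ray(K,M,*p,.075)[:2] for p in np.argwhere(l==i)[:,::-1]],np.float32)*1000; print("stand",ce[i],cv2.minAreaRect(pr))
plan([.5517,-.336,.33])
E
```

```text
[245 200  20  21 344] [254.36337209 210.35755814] 0.1509655306471767
tester rect mm ((550.1129150390625, -336.0938720703125), (20.315120697021484, 22.544185638427734), 66.31039428710938) [ 0.54921563 -0.33612614  0.15096553]
stand [241.29397754  84.61075196] ((420.6631164550781, -313.45782470703125), (64.89723205566406, 64.08162689208984), 75.46598052978516)
stand [267.77681339 188.14569126] ((551.2470092773438, -337.528564453125), (64.63326263427734, 65.05072021484375), 74.55167388916016)
stand [264.04665899 280.80817972] ((671.142333984375, -389.02398681640625), (65.00483703613281, 66.93975830078125), 73.47685241699219)
{'t': 3.3, 'pos': array([ 0.5455, -0.2616,  0.3198]), 'yaw': np.float64(70.39), 'j': array([ 0.19,  0.42,  0.29,  1.5 , -0.12,  1.24,  1.72]), 'tilt': array([-0.0006, -0.0001]), 'units': array([-0.1027, -0.2267, -0.0341])}
```

View pics/w1.png

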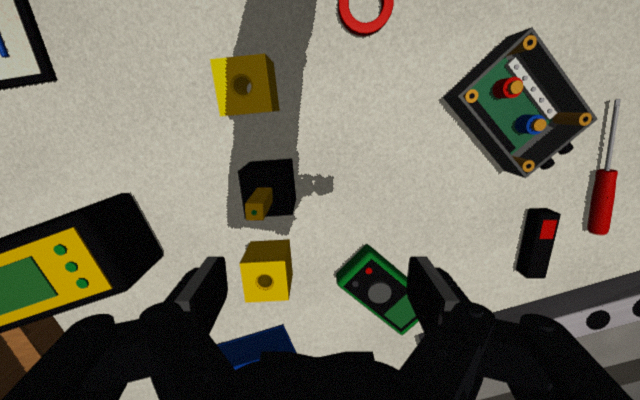

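Picture w1: black stand at (268,188), tester grip top at (254,210), yellow look-alike stands at (245,85) and (265,280); box at upper right with red (510,88) and blue (535,125) points.

drive_tool --translation '[[-0.034,-0.06,0.05],[-0.034,-0.06,0.05],[-0.03,-0.06,0.05],[0,-0.05,0.05],[0,0,0.03],[0,0,0],[0,0,0],[0,0,0]]' --rotation '[[0,0,0],[0,0,0],[0,0,0],[0,0,0],[0,0,-0.06],[0,0,0],[0,0,0],[0,0,0]]'

```text
time_s: 4.3
tcp_pos: [0.5509, -0.3352, 0.2516]
tcp_rot: [0.0, 0.138, 0.99, -0.0]
contact_force: [-0.8, -0.6, -0.8]
width: 0.0854
grasp_force: 0.0
```

```bash
python3 - <<'E'
from h import *
f,K,M=grab("wrist","w2"); P=cloud(f,K,M); z=P[...,2]
m=((z>.143)&(z<.16)).astype(np.uint8)
k,l,st,ce=cv2.connectedComponentsWithStats(m)
for i in range(1,k):
    if 300<st[i,4]<6000:
        q=np.argwhere(l==i)[:,::-1]; pr=np.array([ray(K,M,*p,.151)[:2] for p in q],np.float32)*1000
        print("tester rect mm",st[i],ce[i],cv2.minAreaRect(pr),pr.mean(0),np.median(P[l==i],0))
m=((z>.070)&(z<.079)).astype(np.uint8); k,l,st,ce=cv2.connectedComponentsWithStats(m)
for i in range(1,k):
    if st[i,4]>1500:
        pr=np.array([ray(K,M,*p,.075)[:2] for p in np.argwhere(l==i)[:,::-1]],np.float32)*1000; print("stand",ce[i],st[i],cv2.minAreaRect(pr))
plan([.551,-.3365,.25],74)
E
```

```text
tester rect mm [302 190  25  27 588] [313.84693878 202.83163265] ((550.383056640625, -337.3176574707031), (19.83543586730957, 21.473342895507812), 69.37474822998047) [ 550.2374  -337.27148] [ 0.55016916 -0.33725365  0.15106667]
stand [300.22134223  43.39766569] [ 264    5   71   79 4798] ((420.83294677734375, -313.8670959472656), (63.85723114013672, 64.55908203125), 75.48196411132812)
stand [314.54994125 177.91696044] [ 284  152   62   60 2553] ((551.0200805664062, -337.6075744628906), (64.04979705810547, 64.28295135498047), 74.43991088867188)
stand [300.42642886 288.70531009] [ 273  264   55   50 2467] ((670.9459838867188, -389.5147705078125), (63.916114807128906, 66.38134002685547), 74.03192901611328)
{'t': 4.35, 'pos': array([ 0.5508, -0.3353,  0.2516]), 'yaw': np.float64(74.12), 'j': array([ 0.32,  0.53,  0.26,  1.5 , -0.15,  1.13,  1.9 ]), 'tilt': array([ 0.0007, -0.0004]), 'turn_units': np.float64(0.0019), 'units': array([-0.0016, -0.0038,  0.0053])}
```

View pics/w2.png

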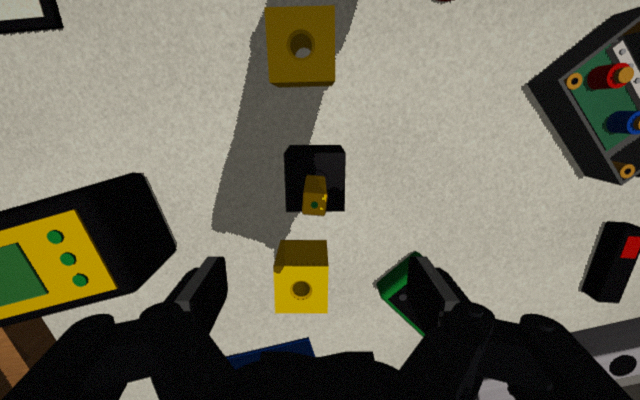

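Picture w2: tester grip top at (314,203), turned a few degrees from the stand; it sits midway between the fingers. Going down.

drive_tool --translation '[[0,0,0],[-0.001,-0.007,0.1],[0,0,0.12],[0,0,0.12],[0,0,0.1],[0,0,0.06],[0,0,0.019],[0,0,0]]' --rotation '[[0,0,0.07],[0,0,0],[0,0,0],[0,0,0],[0,0,0],[0,0,0],[0,0,0],[0,0,0]]'

```text
time_s: 5.35
tcp_pos: [0.5506, -0.3376, 0.096]
tcp_rot: [0.0, 0.174, 0.985, -0.0]
contact_force: [0.6, -0.2, 0.6]
width: 0.0855
grasp_force: 0.0
```

drive_tool --translation '[[0,0,0],[0,0,0],[0,0,0],[0,0,0],[0,0,0],[0,0,0],[0,0,0],[0,0,0]]' --rotation '[[0,0,0],[0,0,0],[0,0,0],[0,0,0],[0,0,0],[0,0,0],[0,0,0],[0,0,0]]' --claw -1 --squeeze 60

```text
time_s: 6.35
tcp_pos: [0.5504, -0.3375, 0.0958]
tcp_rot: [0.0, 0.174, 0.985, -0.0]
contact_force: [-1.1, 1.0, 5.7]
width: 0.0193
grasp_force: 58.7
```

```bash
python3 - <<'E'
from h import *
s=arm.sense();print(s["width"],s["grasp_force"],s["contact_force"])
plan([.55,-.3374,.196])
E
```

```text
0.019260727520420174 58.74364793300629 [-1.1278874   1.00930608  5.68540854]
{'t': 6.35, 'pos': array([ 0.5504, -0.3375,  0.0958]), 'yaw': np.float64(69.93), 'j': array([ 0.34,  0.68,  0.24,  1.68, -0.21,  0.81,  1.89]), 'tilt': array([ 0.0006, -0.0003]), 'units': array([ 1.400e-03, -2.000e-04, -3.339e-01])}
```

drive_tool --translation '[[0,0,-0.04],[0,0,-0.12],[0,0,-0.14],[0,0,-0.1],[0.02,0.05,0],[0.065,0.16,0],[0.07,0.172,0],[0.07,0.172,0]]' --rotation '[[0,0,0],[0,0,0],[0,0,0],[0,0,0],[0,0,0],[0,0,0],[0,0,0],[0,0,0]]'

```text
time_s: 7.35
tcp_pos: [0.5429, -0.1554, 0.2145]
tcp_rot: [-0.001, 0.174, 0.985, 0.0]
contact_force: [0.9, 0.7, -0.8]
width: 0.0196
grasp_force: 58.7
```

drive_tool --translation '[[0.07,0.172,0],[0.07,0.172,0],[0.05,0.12,0],[0.02,0.054,0],[0,0,0.08],[0,0,0.06],[0,0,0],[0,0,0]]' --rotation '[[0,0,0],[0,0,0],[0,0,0],[0,0,0],[0,0,0],[0,0,0],[0,0,0],[0,0,0]]'

```text
time_s: 8.35
tcp_pos: [0.5381, 0.0089, 0.1738]
tcp_rot: [0.0, 0.175, 0.985, -0.0]
contact_force: [0.5, 0.5, -0.8]
width: 0.0193
grasp_force: 58.7
```

```bash
python3 - <<'E'
from h import *
f,K,M=grab("wrist","w3")
plan([.538,.0095,.151])
# predicted pixels of tip, red, blue pads
s=arm.sense(); W=np.linalg.inv(M)
for n,p in (("tip",np.array(s["tcp_pos"])-[0,0,.0858]),("red",[.538,.0095,.04]),("blue",[.5947,.0314,.04])):
    c=W@np.append(p,1); q=K@c[:3]; print(n,q[:2]/q[2])
E
```

```text
{'t': 8.4, 'pos': array([0.5383, 0.009 , 0.174 ]), 'yaw': np.float64(69.89), 'j': array([-0.27,  0.45,  0.25,  1.88, -0.14,  0.83,  1.27]), 'tilt': array([ 0.0008, -0.0001]), 'units': array([0.0015, 0.0012, 0.0768])}
tip [316.74190864 208.8646083 ]
red [317.09969729 192.11708197]
blue [358.40343548 237.52718097]
```

View pics/w3.png

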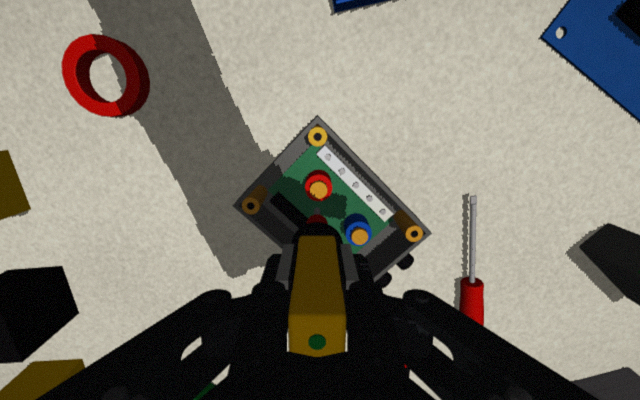

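Picture w3: red pad at (318,189), blue pad at (359,237), bosses at (317,136), (251,205), (414,233); the tip projects at (317,209), held straight. Refining pads and bosses.

```bash
python3 - <<'E'
from h import *
f,K,M=grab("wrist"); P=cloud(f,K,M); hsv=cv2.cvtColor(f["img"],cv2.COLOR_RGB2HSV); H,S,V=[hsv[...,i] for i in range(3)]
m=((H>12)&(H<28)&(S>130)&(V>70)&(P[...,2]>.03)&(P[...,2]<.06)).astype(np.uint8); m=cv2.morphologyEx(m,cv2.MORPH_CLOSE,np.ones((7,7)))
k,l,st,ce=cv2.connectedComponentsWithStats(m)
for i in range(1,k):
    if st[i,4]>80:
        z=np.median(P[...,2][l==i]); zz=.04 if z<.0455 else .051
        (u,v),r=cv2.minEnclosingCircle(np.argwhere(l==i)[:,::-1].astype(np.float32)); print(st[i],ce[i].round(1),z.round(4),ray(K,M,*ce[i],zz).round(4),ray(K,M,u,v,zz).round(4),round(r,1))
E
```

```text
[308 126  19  20 301] [316.8 135.7] 0.0513 [0.4891 0.0274 0.051 ] [0.4889 0.0274 0.051 ] 10.1
[310 181  17  18 240] [318. 189.] 0.0402 [0.5358 0.0115 0.04  ] [0.536  0.0114 0.04  ] 8.8
[242 197  17  17 220] [250.1 205. ] 0.0512 [ 0.526  -0.0503  0.051 ] [ 0.5261 -0.0505  0.051 ] 8.5
[405 225  18  17 240] [413.4 232.9] 0.0513 [0.6032 0.0811 0.051 ] [0.6033 0.0812 0.051 ] 9.0
[351 228  16  16 199] [358.8 235.6] 0.0402 [0.5933 0.0326 0.04  ] [0.5935 0.0326 0.04  ] 8.1
[  0 378  63  22 927] [ 26.6 388.7] 0.042 [ 0.6428 -0.3846  0.04  ] [ 0.6449 -0.3801  0.04  ] 32.6
```

drive_tool --translation '[[0.006,0.003,0.05],[0,0,0.06],[0,0,0.043],[0,0,0],[0,0,0],[0,0,0.006],[0,0,0.006],[0,0,0]]' --rotation '[[0,0,0],[0,0,0],[0,0,0],[0,0,0],[0,0,0],[0,0,0],[0,0,0],[0,0,0]]'

```text
time_s: 9.45
tcp_pos: [0.5369, 0.011, 0.1241]
tcp_rot: [0.0, 0.174, 0.985, 0.0]
contact_force: [0.1, 0.0, 1.6]
width: 0.0192
grasp_force: 58.7
```

```bash
python3 - <<'E'
from h import *
print(arm.sense()["contact_force"]); plan([.537,.0105,.122])
f,K,M=grab("wrist","w4"); cv2.imwrite("pics/w4.png",cv2.resize(cv2.cvtColor(f["img"][120:280,220:440],cv2.COLOR_RGB2BGR),None,fx=3,fy=3))
E
```

```text
[0.08635841 0.01550198 1.58690801]
{'t': 9.45, 'pos': array([0.5369, 0.011 , 0.1241]), 'yaw': np.float64(69.94), 'j': array([-0.26,  0.51,  0.22,  1.94, -0.17,  0.71,  1.29]), 'tilt': array([0.0008, 0.0001]), 'units': array([-0.0008, -0.0015,  0.007 ])}
```

View pics/w4.png

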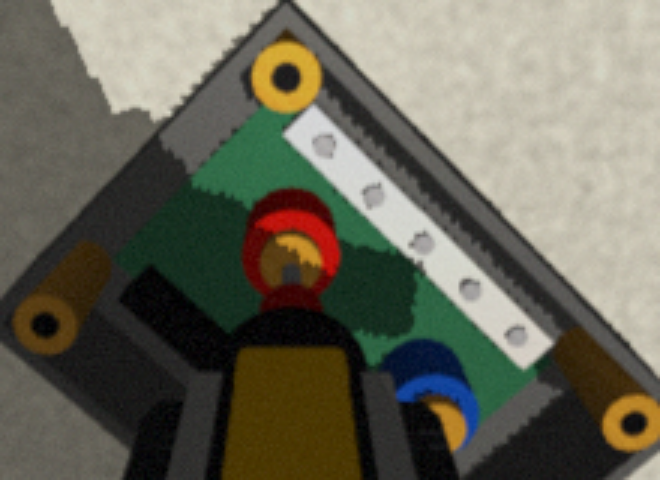

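Crop w4: the steel tip (290,272) stands near the middle of the red pad (291,262). Pressing.

drive_tool --translation '[[0,0,0.005],[0,0,0.004],[0,0,0],[0,0,0],[0,0,0],[0,0,0],[0,0,0],[0,0,0]]' --rotation '[[0,0,0],[0,0,0],[0,0,0],[0,0,0],[0,0,0],[0,0,0],[0,0,0],[0,0,0]]'

```text
time_s: 10.5
tcp_pos: [0.5368, 0.011, 0.1212]
tcp_rot: [0.0, 0.174, 0.985, 0.0]
contact_force: [2.0, 0.1, 1.9]
width: 0.0195
grasp_force: 59.0
```

drive_tool --translation '[[0,0,0.005],[0,0,0],[0,0,0],[0,0,0],[0,0,0],[0,0,0],[0,0,0],[0,0,0]]' --rotation '[[0,0,0],[0,0,0],[0,0,0],[0,0,0],[0,0,0],[0,0,0],[0,0,0],[0,0,0]]'

```text
time_s: 11.5
tcp_pos: [0.5369, 0.0109, 0.1203]
tcp_rot: [0.0, 0.174, 0.985, 0.0]
contact_force: [1.4, -0.1, 10.7]
width: 0.0193
grasp_force: 60.2
```

```bash
python3 - <<'E'
from h import *
print(arm.sense()["contact_force"])
f,K,M=grab("wrist"); P=cloud(f,K,M); hsv=cv2.cvtColor(f["img"],cv2.COLOR_RGB2HSV); H,S,V=[hsv[...,i] for i in range(3)]
m=((H>12)&(H<28)&(S>130)&(V>60)&(P[...,2]>.025)&(P[...,2]<.06)).astype(np.uint8)
k,l,st,ce=cv2.connectedComponentsWithStats(m)
for i in range(1,k):
    if 40<st[i,4]<2000: print(st[i],ce[i].round(0),np.percentile(P[...,2][l==i],[25,50,75]).round(4))
plan([.594,.032,.135])
E
```

```text
[ 1.42851718 -0.12744421 10.680441  ]
[304 132  23  27 396] [315. 145.] [0.0507 0.0513 0.0518]
[307 198  21  18 256] [317. 206.] [0.0346 0.0351 0.0355]
[223 219  22  21 287] [233. 229.] [0.0507 0.0512 0.0516]
[420 240  24  33 366] [431. 260.] [0.0502 0.051  0.0516]
[364 254  12  19 116] [370. 262.] [0.0395 0.0401 0.0406]
{'t': 11.55, 'pos': array([0.5369, 0.0109, 0.1203]), 'yaw': np.float64(69.93), 'j': array([-0.26,  0.52,  0.22,  1.95, -0.17,  0.7 ,  1.29]), 'tilt': array([0.001 , 0.0002]), 'units': array([-0.1546,  0.1312, -0.0491])}
```

Red pad measured at 35 mm: fully down. Now blue.

drive_tool --translation '[[0,0,-0.05],[0,0,-0.049],[-0.077,0.066,0],[-0.078,0.065,0],[0,0,0],[0,0,0.05],[0,0,0.025],[0,0,0]]' --rotation '[[0,0,0],[0,0,0],[0,0,0],[0,0,0],[0,0,0],[0,0,0],[0,0,0],[0,0,0]]'

```text
time_s: 12.55
tcp_pos: [0.5927, 0.0315, 0.1261]
tcp_rot: [-0.001, 0.174, 0.985, -0.0]
contact_force: [0.4, 0.2, 0.3]
width: 0.0194
grasp_force: 58.7
```

drive_tool --translation '[[0,0,0.01],[0,0,0.009],[0,0,0],[0,0,0],[0,0,0],[0,0,0],[0,0,0],[0,0,0]]' --rotation '[[0,0,0],[0,0,0],[0,0,0],[0,0,0],[0,0,0],[0,0,0],[0,0,0],[0,0,0]]'

```text
time_s: 13.55
tcp_pos: [0.5937, 0.0318, 0.1212]
tcp_rot: [-0.0, 0.174, 0.985, -0.0]
contact_force: [-1.5, -0.8, 2.6]
width: 0.0193
grasp_force: 59.0
```

```bash
python3 - <<'E'
from h import *
print(arm.sense()["contact_force"])
f,K,M=grab("wrist"); P=cloud(f,K,M); hsv=cv2.cvtColor(f["img"],cv2.COLOR_RGB2HSV); H,S,V=[hsv[...,i] for i in range(3)]
m=((H>12)&(H<28)&(S>130)&(V>60)&(P[...,2]>.025)&(P[...,2]<.06)).astype(np.uint8)
k,l,st,ce=cv2.connectedComponentsWithStats(m)
for i in range(1,k):
    if 40<st[i,4]<2000: print(st[i],ce[i].round(0),np.percentile(P[...,2][l==i],[25,50,75]).round(4))
plan([.5503,-.3374,.22])
E
```

```text
[-1.46803848 -0.82375854  2.62049808]
[241  59  30  29 519] [254.  73.] [0.0506 0.0512 0.0517]
[252 138  22  22 399] [263. 148.] [0.0398 0.0402 0.0407]
[161 155  24  25 360] [173. 167.] [0.0507 0.0512 0.0517]
[370 186  28  31 475] [383. 202.] [0.0472 0.0509 0.0515]
[308 199  20  18 237] [318. 207.] [0.0354 0.0358 0.0362]
{'t': 13.6, 'pos': array([0.5938, 0.0318, 0.1212]), 'yaw': np.float64(69.92), 'j': array([-0.28,  0.58,  0.22,  1.8 , -0.18,  0.78,  1.26]), 'tilt': array([-0.    , -0.0001]), 'units': array([-0.2864, -1.2058, -0.3294])}
```

Blue pad at 35.8 mm, 4 mm down. Returning the tester.

drive_tool --translation '[[0,0,-0.1],[0,0,-0.14],[0,0,-0.09],[-0.03,-0.126,0],[-0.04,-0.17,0],[-0.04,-0.17,0],[-0.04,-0.17,0],[-0.04,-0.17,0]]' --rotation '[[0,0,0],[0,0,0],[0,0,0],[0,0,0],[0,0,0],[0,0,0],[0,0,0],[0,0,0]]'

```text
time_s: 14.6
tcp_pos: [0.5645, -0.2159, 0.2201]
tcp_rot: [0.0, 0.174, 0.985, 0.0]
contact_force: [1.1, -0.1, -1.4]
width: 0.0194
grasp_force: 58.7
```

drive_tool --translation '[[-0.04,-0.17,0],[-0.036,-0.15,0],[-0.02,-0.08,0],[0,0,0],[0,0,0],[0,0,0],[0,0,0],[0,0,0]]' --rotation '[[0,0,0],[0,0,0],[0,0,0],[0,0,0],[0,0,0],[0,0,0],[0,0,0],[0,0,0]]'

```text
time_s: 15.6
tcp_pos: [0.5504, -0.3368, 0.2203]
tcp_rot: [0.0, 0.174, 0.985, 0.0]
contact_force: [-0.3, 0.1, -0.6]
width: 0.0191
grasp_force: 58.8
```

```bash
python3 - <<'E'
from h import *
plan([.5504,-.3375,.0968])
f,K,M=grab("wrist","w5"); P=cloud(f,K,M); W=np.linalg.inv(M)
p=np.array(arm.sense()["tcp_pos"])-[0,0,.0856]
for p in (p,[.5504,-.3375,.075]):
    q=K@(W@np.append(p,1))[:3]; print(q[:2]/q[2])
cv2.imwrite("pics/w5.png",cv2.resize(cv2.cvtColor(f["img"][100:300,200:440],cv2.COLOR_RGB2BGR),None,fx=3,fy=3))
E
```

```text
{'t': 15.6, 'pos': array([ 0.5504, -0.3368,  0.2203]), 'yaw': np.float64(69.98), 'j': array([ 0.31,  0.55,  0.28,  1.54, -0.17,  1.07,  1.85]), 'tilt': array([ 0.0002, -0.    ]), 'units': array([-0.0006, -0.0021,  0.4116])}
[316.26058574 208.68926154]
[315.81998104 189.54662118]
```

View pics/w5.png

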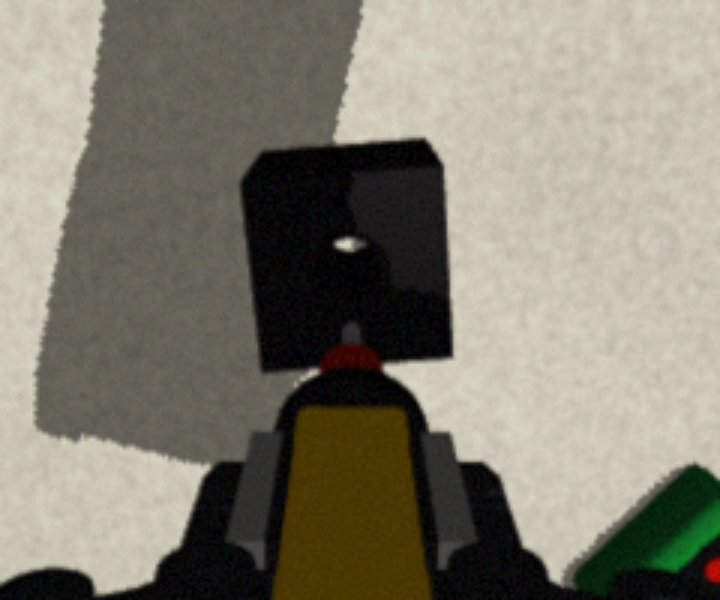

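Crop w5: tip at (350,325) as predicted, hole mouth around (348,262); aligned with the grasp position. Lowering.

drive_tool --translation '[[-0.001,-0.002,0.05],[0,0,0.08],[0,0,0.06],[0,0,0.05],[0,0,0.03],[0,0,0.03],[0,0,0],[0,0,0]]' --rotation '[[0,0,0],[0,0,0],[0,0,0],[0,0,0],[0,0,0],[0,0,0],[0,0,0],[0,0,0]]'

```text
time_s: 16.65
tcp_pos: [0.5505, -0.3383, 0.1307]
tcp_rot: [0.0, 0.174, 0.985, -0.0]
contact_force: [0.0, 0.3, -0.2]
width: 0.0191
grasp_force: 58.8
```

drive_tool --translation '[[0,0,0.03],[0,0,0.03],[0,0,0.03],[0,0,0.014],[0,0,0.007],[0,0,0],[0,0,0],[0,0,0]]' --rotation '[[0,0,0],[0,0,0],[0,0,0],[0,0,0],[0,0,0],[0,0,0],[0,0,0],[0,0,0]]'

```text
time_s: 17.65
tcp_pos: [0.5504, -0.3381, 0.0972]
tcp_rot: [0.0, 0.174, 0.985, -0.0]
contact_force: [0.0, -0.3, -1.4]
width: 0.0196
grasp_force: 58.8
```

drive_tool --translation '[[0,0,0.004],[0,0,0],[0,0,0],[0,0,0],[0,0,0],[0,0,0],[0,0,0],[0,0,0]]' --rotation '[[0,0,0],[0,0,0],[0,0,0],[0,0,0],[0,0,0],[0,0,0],[0,0,0],[0,0,0]]'

```text
time_s: 18.65
tcp_pos: [0.5504, -0.3381, 0.0958]
tcp_rot: [0.0, 0.174, 0.985, -0.0]
contact_force: [-0.2, 0.6, 1.8]
width: 0.0187
grasp_force: 58.9
```

drive_tool --translation '[[0,0,0],[0,0,0],[0,0,0],[0,0,0],[0,0,0],[0,0,0],[0,0,-0.05],[0,0,-0.1]]' --rotation '[[0,0,0],[0,0,0],[0,0,0],[0,0,0],[0,0,0],[0,0,0],[0,0,0],[0,0,0]]' --claw 1

```text
time_s: 19.65
tcp_pos: [0.5497, -0.3377, 0.1411]
tcp_rot: [-0.001, 0.174, 0.985, 0.0]
contact_force: [1.5, -0.0, 0.8]
width: 0.0854
grasp_force: 0.0
```

drive_tool --translation '[[0,0,-0.15],[0,0,-0.15],[0,0,-0.15],[0,0,-0.1],[0,0,0],[0,0,0],[0,0,0],[0,0,0]]' --rotation '[[0,0,0],[0,0,0],[0,0,0],[0,0,0],[0,0,0],[0,0,0],[0,0,0],[0,0,0]]'

```text
time_s: 20.65
tcp_pos: [0.55, -0.3378, 0.3049]
tcp_rot: [-0.001, 0.174, 0.985, 0.0]
contact_force: [0.7, 0.5, 0.3]
width: 0.0854
grasp_force: 0.0
```

```bash
python3 - <<'E'
from h import *
f,K,M=grab("wrist"); P=cloud(f,K,M); z=P[...,2]
m=((z>.14)&(z<.165)).astype(np.uint8); k,l,st,ce=cv2.connectedComponentsWithStats(m)
for i in range(1,k):
    if st[i,4]>150: print(st[i],np.median(P[l==i],0).round(4))
plan([.508,.335,.30],126.6); plan([.508,.335,.30])
E
```

```text
[307 177  20  22 424] [ 0.5503 -0.338   0.1511]
{'t': 20.7, 'pos': array([ 0.5501, -0.3379,  0.305 ]), 'yaw': np.float64(69.93), 'j': array([ 0.3 ,  0.5 ,  0.3 ,  1.41, -0.15,  1.26,  1.83]), 'tilt': array([-0.0011,  0.0005]), 'turn_units': np.float64(-0.9446), 'units': array([-1.2248,  1.8845,  0.0168])}
{'t': 20.7, 'pos': array([ 0.5501, -0.3379,  0.305 ]), 'yaw': np.float64(69.93), 'j': array([ 0.3 ,  0.5 ,  0.3 ,  1.41, -0.15,  1.26,  1.83]), 'tilt': array([-0.0011,  0.0005]), 'units': array([0.9017, 2.0587, 0.0168])}
```

drive_tool --translation '[[0.07,0.16,0],[0.07,0.16,0],[0.07,0.16,0],[0.07,0.16,0],[0.07,0.16,0],[0.07,0.16,0],[0.07,0.16,0],[0.07,0.16,0]]' --rotation '[[0,0,0],[0,0,0],[0,0,0],[0,0,0],[0,0,0],[0,0,0],[0,0,0],[0,0,0]]'

```text
time_s: 21.7
tcp_pos: [0.5239, 0.0819, 0.3056]
tcp_rot: [0.0, 0.174, 0.985, -0.0]
contact_force: [0.7, 0.1, -0.8]
width: 0.0854
grasp_force: 0.0
```

drive_tool --translation '[[0.07,0.16,0],[0.07,0.16,0],[0.07,0.16,0],[0.07,0.16,0],[0.06,0.14,0],[0,0,0],[0,0,0],[0,0,0]]' --rotation '[[0,0,0],[0,0,0],[0,0,0],[0,0,0],[0,0,0],[0,0,-0.15],[0,0,-0.15],[0,0,-0.15]]'

```text
time_s: 22.7
tcp_pos: [0.5086, 0.3351, 0.3053]
tcp_rot: [-0.0, -0.063, 0.998, -0.0]
contact_force: [0.4, -1.5, 0.4]
width: 0.0854
grasp_force: 0.0
```

drive_tool --translation '[[0,0,0],[0,0,0],[0,0,0],[0,0,0],[0,0,0],[0,0,0],[0,0,0],[0,0,0]]' --rotation '[[0,0,-0.15],[0,0,-0.15],[0,0,-0.15],[0,0,-0.045],[0,0,0],[0,0,0],[0,0,0],[0,0,0]]'

```text
time_s: 23.7
tcp_pos: [0.5087, 0.3352, 0.3057]
tcp_rot: [-0.0, -0.314, 0.949, -0.0]
contact_force: [0.7, -0.2, -0.1]
width: 0.0856
grasp_force: 0.0
```

```bash
python3 - <<'E'
from h import *
f,K,M=grab("wrist","w6"); P=cloud(f,K,M); z=P[...,2]; hsv=cv2.cvtColor(f["img"],cv2.COLOR_RGB2HSV); H,S,V=[hsv[...,i] for i in range(3)]
near=np.hypot(P[...,0]-.508,P[...,1]-.335)<.11
def rect(m,h,n):
    k,l,st,ce=cv2.connectedComponentsWithStats(m.astype(np.uint8)); i=1+np.argmax(st[1:,4])
    pr=np.array([ray(K,M,*p,h)[:2] for p in np.argwhere(l==i)[:,::-1]],np.float32)*1000; print(n,st[i],cv2.minAreaRect(pr))
rect((z>.032)&(z<.041)&near,.036,"rib")
pl=((H>98)&(H<128)&(S>90)&near&(z<.012)).astype(np.uint8); rect(pl,.004,"plate")
k,l,st,ce=cv2.connectedComponentsWithStats((1-pl))
for i in range(1,k):
    if 25<st[i,4]<500: print("hole?",st[i],ray(K,M,*ce[i],.002).round(4))
plan([.508,.335,.15])
E
```

```text
rib [312 140  13  51 577] ((507.1868896484375, 337.1367492675781), (68.00873565673828, 15.928200721740723), 36.53722381591797)
plate [ 279  108   79  103 6992] ((506.857421875, 337.2265625), (148.07708740234375, 109.28534698486328), 36.55112838745117)
hole? [284 113   7   8  46] [0.4822 0.265  0.002 ]
hole? [346 113   8   8  48] [0.4308 0.3345 0.002 ]
hole? [287 200   7   6  34] [0.5832 0.3402 0.002 ]
hole? [344 200   6   6  32] [0.5318 0.4094 0.002 ]
{'t': 23.75, 'pos': array([0.5087, 0.3351, 0.3057]), 'yaw': np.float64(126.62), 'j': array([-0.59,  0.42, -0.11,  1.5 ,  0.05,  1.22,  1.51]), 'tilt': array([ 0., -0.]), 'units': array([0.0021, 0.001 , 0.519 ])}
```

View pics/w6.png

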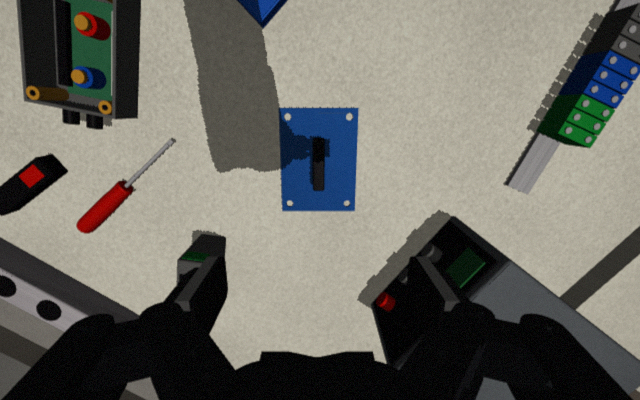

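Picture w6: cover plate at (318,160) with black rib (319,165) and four holes at (288,117), (350,117), (290,203), (347,203); rib aligned with the tool. All four hole spacings fit. Descending.

drive_tool --translation '[[0,0.009,0.18],[0,0,0.18],[0,0,0.18],[0,0,0.18],[0,0,0.12],[0,0,0.08],[0,0,0.02],[0,0,0]]' --rotation '[[0,0,0],[0,0,0],[0,0,0],[0,0,0],[0,0,0],[0,0,0],[0,0,0],[0,0,0]]'

```text
time_s: 24.75
tcp_pos: [0.5073, 0.3375, 0.024]
tcp_rot: [0.0, -0.314, 0.949, 0.0]
contact_force: [0.3, 0.1, 0.3]
width: 0.0854
grasp_force: 0.0
```

drive_tool --translation '[[0,0,0.025],[0,0,0.018],[0,0,0],[0,0,0],[0,0,0],[0,0,0],[0,0,0],[0,0,0]]' --rotation '[[0,0,0],[0,0,0],[0,0,0],[0,0,0],[0,0,0],[0,0,0],[0,0,0],[0,0,0]]'

```text
time_s: 25.75
tcp_pos: [0.5071, 0.3372, 0.0108]
tcp_rot: [-0.0, -0.314, 0.949, -0.0]
contact_force: [-1.0, 0.7, 0.3]
width: 0.0856
grasp_force: 0.0
```

drive_tool --translation '[[0,0,0],[0,0,0],[0,0,0],[0,0,0],[0,0,0],[0,0,0],[0,0,0],[0,0,0]]' --rotation '[[0,0,0],[0,0,0],[0,0,0],[0,0,0],[0,0,0],[0,0,0],[0,0,0],[0,0,0]]' --claw -1 --squeeze 90

```text
time_s: 26.75
tcp_pos: [0.5071, 0.3373, 0.011]
tcp_rot: [0.0, -0.314, 0.949, 0.0]
contact_force: [-1.5, -1.0, 6.3]
width: 0.0146
grasp_force: 88.7
```

```bash
python3 - <<'E'
from h import *
print(arm.sense()["contact_force"]); plan([.566,.0145,.15],115.1); plan([.566,.0145,.15])
E
```

```text
[-1.45371702 -1.015834    6.30717109]
{'t': 26.75, 'pos': array([0.5071, 0.3373, 0.011 ]), 'yaw': np.float64(126.63), 'j': array([-0.61,  0.74, -0.09,  1.83,  0.11,  0.58,  1.45]), 'tilt': array([0.0001, 0.0001]), 'turn_units': np.float64(0.1921), 'units': array([ 0.2787, -1.0576, -0.4632])}
{'t': 26.75, 'pos': array([0.5071, 0.3373, 0.011 ]), 'yaw': np.float64(126.63), 'j': array([-0.61,  0.74, -0.09,  1.83,  0.11,  0.58,  1.45]), 'tilt': array([0.0001, 0.0001]), 'units': array([ 0.4844, -0.9805, -0.4632])}
```

drive_tool --translation '[[0,0,-0.03],[0,0,-0.1],[0,0,-0.14],[0,0,-0.12],[0,0,-0.07],[0,0,0],[0,0,0],[0,0,0]]' --rotation '[[0,0,0],[0,0,0],[0,0,0],[0,0,0],[0,0,0],[0,0,0.09],[0,0,0.1],[0,0,0]]'

```text
time_s: 27.75
tcp_pos: [0.5069, 0.3372, 0.1489]
tcp_rot: [-0.0, -0.219, 0.976, -0.0]
contact_force: [-0.4, 0.8, -3.0]
width: 0.0143
grasp_force: 87.9
```

drive_tool --translation '[[0.02,-0.08,0],[0.045,-0.165,0],[0.045,-0.165,0],[0.045,-0.165,0],[0.045,-0.165,0],[0.042,-0.16,0],[0.028,-0.1,0],[0.013,-0.053,0]]' --rotation '[[0,0,0],[0,0,0],[0,0,0],[0,0,0],[0,0,0],[0,0,0],[0,0,0],[0,0,0]]'

```text
time_s: 28.75
tcp_pos: [0.565, 0.0132, 0.1488]
tcp_rot: [-0.0, -0.218, 0.976, -0.0]
contact_force: [0.2, 0.9, -3.3]
width: 0.0143
grasp_force: 88.2
```

```bash
python3 - <<'E'
from h import *
s=arm.sense(); zt=s["tcp_pos"][2]; h=zt-.011+.004; print(s["width"])
f,K,M=grab("wrist","w7"); P=cloud(f,K,M); z=P[...,2]; hsv=cv2.cvtColor(f["img"],cv2.COLOR_RGB2HSV); H,S,V=[hsv[...,i] for i in range(3)]
pl=((H>98)&(H<128)&(S>90)&(abs(z-h)<.012)).astype(np.uint8)
print("plate z",[np.percentile(z[pl>0],q).round(4) for q in(5,50,95)],"exp",h.round(4))
A=P[pl>0]; c=np.linalg.lstsq(np.c_[A[:,:2]-A[:,:2].mean(0),np.ones(len(A))],A[:,2],rcond=None)[0]; print("slope",c)
k,l,st,ce=cv2.connectedComponentsWithStats((1-pl))
for i in range(1,k):
    if 25<st[i,4]<1500: print("hole?",st[i],ce[i],ray(K,M,*ce[i],h-.0015).round(4))
plan([.5647,.0154,.082],115.2)
E
```

```text
0.014298506302072102
plate z [np.float64(0.141), np.float64(0.142), np.float64(0.143)] exp 0.1418
slope [-0.00109466  0.0003858   0.14202234]
hole? [218 123  20  21 319] [227.34796238 133.06583072] [ 0.5257 -0.052   0.1403]
hole? [397 123  20  21 333] [406.51351351 133.2012012 ] [0.4893 0.0258 0.1403]
{'t': 28.8, 'pos': array([0.5654, 0.0118, 0.1488]), 'yaw': np.float64(115.13), 'j': array([-0.07,  0.5 , -0.05,  1.84,  0.04,  0.81,  1.87]), 'tilt': array([ 0.    , -0.0015]), 'turn_units': np.float64(-0.0011), 'units': array([-0.0031,  0.012 ,  0.2226])}
```

View pics/w7.png

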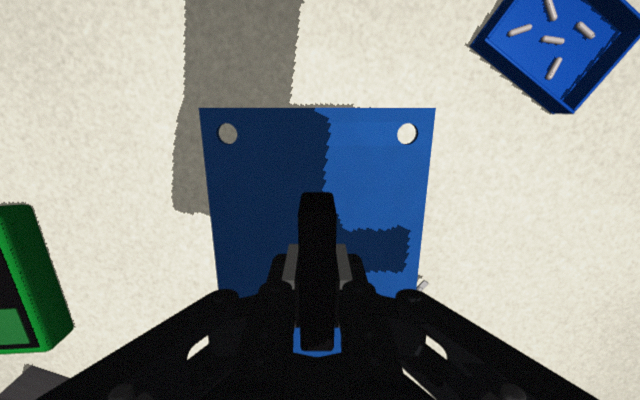

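Picture w7: cover in hand, level (slope ~0.1%), holes at (227,133) and (407,133). Descending to hold height, then fine-tuning.

drive_tool --translation '[[0,0.004,0.04],[0,0,0.06],[0,0,0.06],[0,0,0.04],[0,0,0.02],[0,0,0],[0,0,0],[0,0,0]]' --rotation '[[0,0,0],[0,0,0],[0,0,0],[0,0,0],[0,0,0],[0,0,0],[0,0,0],[0,0,0]]'

```text
time_s: 29.8
tcp_pos: [0.5648, 0.0164, 0.0833]
tcp_rot: [0.0, -0.218, 0.976, -0.0]
contact_force: [-0.2, -0.1, -2.5]
width: 0.0142
grasp_force: 88.2
```

```bash
cat > m.py <<'E'
from h import *
s=arm.sense(); zt=s["tcp_pos"][2]; h=zt-.011+.004
f,K,M=grab("wrist"); P=cloud(f,K,M); z=P[...,2]; hsv=cv2.cvtColor(f["img"],cv2.COLOR_RGB2HSV); H,S,V=[hsv[...,i] for i in range(3)]
pl=((H>98)&(H<128)&(S>90)&(abs(z-h)<.012)).astype(np.uint8)
A=P[pl>0]; print("plate z",np.median(A[:,2]),h)
k,l,st,ce=cv2.connectedComponentsWithStats((1-pl)); hs=[]
for i in range(1,k):
    if 25<st[i,4]<1500: hs.append(ray(K,M,*ce[i],h-.002)); print("hole",st[i],hs[-1].round(4))
hs=np.array(hs); plan(s["tcp_pos"])
if len(hs)==2:
    hs=hs[hs[:,0].argsort()]; d=hs[1]-hs[0]; print("mid",hs.mean(0),"shortdeg",np.degrees(np.arctan2(-d[1],-d[0])),"boss mid .5075 -.0115, 115.3")
f,K,M=grab("top","t2"); im=f["img"]
cv2.imwrite("pics/t2.png",cv2.resize(cv2.cvtColor(im[150:250,240:360],cv2.COLOR_RGB2BGR),None,fx=5,fy=5,interpolation=cv2.INTER_CUBIC))
E
python3 m.py
```

```text
plate z 0.07654062496774086 0.07634060411826717
hole [219 123  18  21 301] [ 0.5257 -0.0489  0.0743]
hole [397 123  20  21 319] [0.4891 0.0292 0.0743]
{'t': 29.85, 'pos': array([0.5647, 0.0163, 0.0833]), 'yaw': np.float64(115.22), 'j': array([-0.08,  0.59, -0.05,  1.9 ,  0.05,  0.65,  1.85]), 'tilt': array([0.0008, 0.    ]), 'units': array([-0.0003,  0.0001, -0.0002])}
mid [ 0.50741588 -0.00987735  0.0743406 ] shortdeg 115.10559682222855 boss mid .5075 -.0115, 115.3
```

drive_tool --translation '[[0.002,-0.0045,0.003],[0,0,0],[0,0,0],[0,0,0],[0,0,0],[0,0,0],[0,0,0],[0,0,0]]' --rotation '[[0,0,0],[0,0,0],[0,0,0],[0,0,0],[0,0,0],[0,0,0],[0,0,0],[0,0,0]]'

```text
time_s: 30.9
tcp_pos: [0.5645, 0.0149, 0.0819]
tcp_rot: [-0.0, -0.218, 0.976, -0.0]
contact_force: [0.9, 0.2, -2.9]
width: 0.0143
grasp_force: 88.2
```

```bash
python3 m.py; python3 - <<'E'
from h import *
f,K,M=grab("top"); s=arm.sense(); W=np.linalg.inv(M)
# where the top camera should see the holes, in the crop, given its own boss fixes shifted up 20 mm
for p in [(.642,.0016),(.6045,.0797),(.4905,.0259),(.527,-.0518)]:
    q=K@(W@np.array([*p,.0735,1]))[:3]; q=q[:2]/q[2]; print((((q+.5)-[240,150])*5-.5).round(0))
E
```

```text
plate z 0.075090923666256 0.07486781608688137
hole [219 123  18  21 299] [ 0.5254 -0.0504  0.0729]
hole [397 123  20  21 312] [0.4888 0.0276 0.0729]
{'t': 30.95, 'pos': array([0.5645, 0.0149, 0.0819]), 'yaw': np.float64(115.23), 'j': array([-0.08,  0.59, -0.05,  1.9 ,  0.05,  0.65,  1.86]), 'tilt': array([-0.0001, -0.    ]), 'units': array([ 0.    , -0.0001,  0.    ])}
mid [ 0.50709487 -0.01138348  0.07286782] shortdeg 115.12353504443031 boss mid .5075 -.0115, 115.3
[326. 115.]
[169. 192.]
[279. 421.]
[435. 346.]
```

View pics/t2.png

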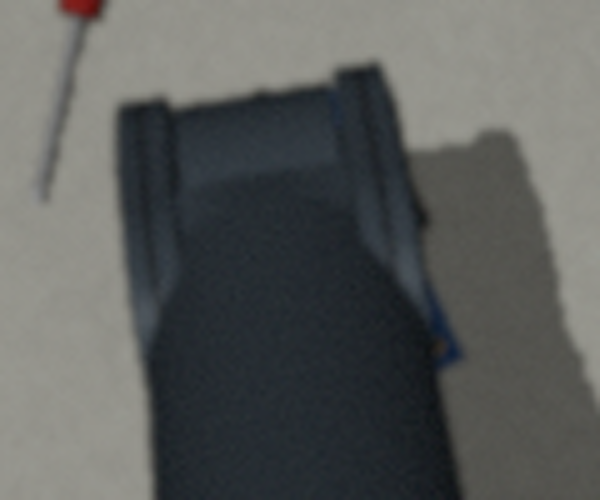

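Picture t2: the arm hides most of the cover, but the visible hole at (437,346) is where it should be (435,346), with brass showing through. The wrist view puts the holes within about 0.6 mm of the bosses. Handing in.

```bash
python3 -c "
from workcell import arm
print(arm.sense()['time_s'],arm.finish_job())"
```

```text
the job is handed in; nothing more can be done
31.05 None
```

The job is handed in at 31 s: the red point and then the blue were pressed 4 to 5 mm down, the tester is back in its stand, and the cover is held level about 20 mm above the box, its two measurable holes within about 0.6 mm of the threaded holes.

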